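# Offer up a hinge rail to the jamb and hold it for the pin

### The arm

A 7-joint arm with a two-finger parallel gripper is mounted at the origin on the work surface. World frame = base frame: x ahead of the robot, y to its left, z up, the work surface at z = 0. Lengths are in m, angles in rad, forces in N, time in s.
With the tool pointing down it reaches from about 0.35 to 0.9 m from the base axis. Payload 8.1 kg.
Tool frame: the origin (TCP) lies between the finger pads; the fingertips stand 11 mm ahead of it and the grasp point (between the pads) lies 8 mm behind it; z points along the fingers, y is the direction in which the jaws open and shut (so a half turn about z gives the same grasp; the last joint's range is limited). The gripper opens to 92 mm and grips with 3 to 60 N. Pads are 19 mm wide; open, the fingers measure 130 mm over their backs; the gripper's body (75 mm by 190 mm) begins 47 mm behind the grasp point.
Start: joints at [-0.103, 0.434, 0.025, 1.573, -0.012, 1.134, -0.075], TCP at [0.625, -0, 0.238] pointing down, gripper open.
Joint ranges: [-2.62, 2.62], [-0.44, 2.09], [-1.27, 1.32], [0.08, 2.57], [-1.32, 4.46], [0.12, 2], [-2.74, 2.74]. Speed limits (rad/s): [2.22, 2.22, 3.01, 3.01, 3.14, 3.14, 3.14].

### API

Orientations are given as a 3x3 rotation matrix whose columns are the frame's x, y, z axes.
In Python, from workcell import monitor, cams, workorder gives the robot as it stands.
- The arm moves only by the tool drive_tool, never from a script. Its argument "steps" is a list of rows, each a list of 5 numbers: the shift along the tool's x, y, z in m, then the turn about the tool's z in degrees, then the finger opening in m, from 0 to 0.0918. In form: [[dx, dy, dz, turn, claw], ...]. A call has 1 to 20 rows; each row shifts and turns the commanded pose from where the row before left it, along the tool's axes as they then stand; what a row does not reach is not made up. A row lasts 1/8 s, in which the tool goes at most 62.5 mm and 10.7 degrees, less where a joint would pass 70% of its speed; a pose out of reach is approached as far as the arm can. A call is refused whole if a number of a shift passes 0.0625 or a number of a turn 10.7, either way. A call with a gripper value outside its range is refused whole. The fingers move at their own pace and stop on an object; "squeeze" is the grip in N (left out, the last holds). Time passes only in rows, so rows that do not move let the fingers close. It gives the time, the measured TCP pose, the force and the opening at its end, in the units of the state.
- monitor.get_obs(): the state, without advancing time (a new reading comes with each control period).
- cams.get_image(name): name is "scene" or "side" or "wrist"; returns a dict with "frame" (420x560x3 uint8, red, green, blue), "intrinsics" (3x3 intrinsics, pixels), "pose" (4x4, takes a point from camera to world coordinates). Camera axes: x right, y up, looking along -z (the intrinsics and any distortion apply to the point x, -y, -z); pixel columns grow to the right and rows downward; lengths in m; the calibration is good to about 2 mm. A picture is of the moment at which its call begins. There is no depth.
- workorder.close_job(): hands the job in, once; it reports no verdict.
The state is a dict: "time_s": time; "joint_positions": joint angles; "dq": joint speeds; "joint_torque": joint torques, N m; "tool_pos": TCP position; "ee_rot": TCP orientation; "force": force on the tool from outside, world axes, zero at the start; "ft_torque": the same for the moment, N m; "gripper_width": finger opening in m.
Only numpy, scipy, OpenCV 4.12 (cv2) and the standard library are available. Lean on these libraries where they do the work, as an engineer would, in place of code of your own. Each camera call takes 0.05 s, during which the arm holds its last target.

### The job

On the hinge-fitting jig, turn the dial knob until its white pointer sits on the single long index mark, which runs the jamb block forward to its fitting position. Then pick up the loose timber rail whose hinge leaf has just one, middle knuckle (not the one with two) and bring it up to the jamb, level and squarely in line with it, with its knuckle centred between the jamb leaf's two knuckles so that all the holes line up and the pin could be slid straight through. Do not fit the pin: finish while still holding the rail there in the air, at most lightly touching the jamb, with the dial still on its mark and everything else left where it is.

Things in the scene. Friction and masses are not known exactly. Their poses are not given: they have to be found in the camera images.
- dial (a joint): angle (rad) of the jig's dial knob, growing clockwise seen from above, 0 to 2.6; the pointer is on the long white index mark at 1.50 (short thin marks every 0.35 either side). Starts at 0.2 to 0.8, stays where left, takes about 0.1 N m. It drives the jamb 8 mm per rad towards the jig's front (-x); pushing the jamb over about 12 N can drive it back
- dial_grip (a point): on the dial's upright axis, 119 mm above the bench, at the height to grip. The black knob is a 52 mm disc with an upright bar grip on it, 49 mm long, 14 mm thick, whose top is 9 mm above this point and which is free to 23 mm below it. The point turns with the knob: x along the bar, the white pointer on the bar's top points to -x, grip across y
- jamb_axis (a point): on the hinge axis midway between the jamb leaf's two knuckles, 125 mm above the bench; moves with the jamb as the dial turns. z up, y along the hinge axis, x into the jamb block (the rail comes from -x). The knuckles are tubes along y, 24 mm outside, 14 mm bore, 20 mm long, centred 22.5 mm either side, leaving a 25 mm gap. The block's front face is 17 mm in +x
- rail_knuckle (a point): centre of the single knuckle of the rail to be held: a tube along y, 24 mm outside, 14 mm bore, 20 mm long, projecting from the rail's +x end, its centre 17 mm beyond the end face and 33.5 mm above the underside. x runs along the rail towards the knuckle, z up: x, y, z should end parallel to those of jamb_axis
- rail_grip (a point): balance point of the same rail, where to grip it: half-way up (18 mm above the underside), 67 mm in -x of the knuckle centre and 15.5 mm below it, same axes; 20 mm in +x of the rail's middle. Grip across y, where the rail is 40 mm wide. It lies flat on the bench
- rail: the rail to be held: pale timber bar 140 (x) x 40 (y) x 36 (z) mm with a steel leaf 40 mm wide let flush into the top of its +x end, 0.2 to 0.4 kg. Origin under its middle, x towards its knuckle, z up
- jig: fixed jig: grey base plate 12 mm thick, +-100 mm in x, -90 to +210 mm in y; front is -x, z up, origin on the bench. It carries the jamb, a timber block 85 mm wide about y = 0, 80 mm deep, top 127.5 mm above the bench with a steel leaf flush in it, and the dial's housing, 90 mm square about x = 0, y = 155 mm, top at 82 mm
- other_rail: timber rail of the same 140 x 40 x 36 mm size, to be left alone: its steel leaf is 65 mm wide and has two knuckles. Origin under its middle, x towards the knuckles
- pin: steel hinge pin 8 mm thick, 91 mm long, 14 mm head, lying in the tray along the tray's y: leave alone. Origin under its middle
- tray: low open black tray 75 x 130 x 18 mm holding the pin: leave alone. Origin under its centre
- mug: white mug, 80 mm across, 95 mm tall, bystander. Origin under its centre
- tape: grey tape measure 65 x 35 x 60 mm, bystander. Origin under its centre
- driver: screwdriver with black handle lying flat, bystander
- oil: white plastic bottle 56 mm across, 120 mm tall, bystander. Origin under its centre
- screwbox: small closed cardboard box 90 x 60 x 45 mm, bystander. Origin under its centre
There are look-alikes about, which are no part of the job. Leave any green or red look-alike of the rail alone.

How it is judged:
On the way, in this order (a step that is already met when the one before it is completed fails the run):
1. the dial pointer is set on the index mark (within 0.15 rad) (value of joint dial between 1.35 and 1.65 rad and height (world z) of rail_grip below 0.03 m), for 0.3 s.
2. the single-knuckle rail is lifted clear of the bench in the fingers (height (world z) of rail_grip above 0.06 m and contact force between rail and the fingers above 1 N), for 0.2 s.
At the end, for the whole second after the job is handed in: Fingers hold the one-knuckle rail still in the air, knuckle centre on the hinge axis (4 mm fore-and-aft and in height, 3 mm sideways), square and level within 0.12 rad, pressing the jig under 6 N; dial within 0.18 rad of its mark; no bystander moved 25 mm (x of rail_knuckle in the frame of jamb_axis between -0.004 and 0.004 m and z of rail_knuckle in the frame of jamb_axis between -0.004 and 0.004 m and y of rail_knuckle in the frame of jamb_axis between -0.003 and 0.003 m and angle between the y axis of rail_knuckle and the y axis of jamb_axis, either way round below 0.12 rad and angle between rail's own z axis and vertical below 0.12 rad and height (world z) of rail_grip above 0.09 m and contact force between rail and the fingers above 2 N and contact force between rail and jig below 6 N and linear speed of rail below 0.02 m/s and value of joint dial between 1.32 and 1.68 rad and distance of each of other_rail, pin, tray, mug, tape, driver, oil, screwbox from where it was at the start of the episode below 0.025 m); the arm keeps its last pose, push and grip.
It fails at once if a bystander (the other rail, pin, tray, mug, tape, screwdriver, bottle, or box) is pushed or carried 25 mm away (distance of any of other_rail, pin, tray, mug, tape, driver, oil, screwbox from where it was at the start of the episode above 0.025 m).
It also fails if it takes over 61 s, if anything falls off the work surface, if the arm or the gripper's body presses on something with over 40 N, if the wrist force passes 120 N, or if a joint passes its speed limit or range.

## Working session

There is one attempt and no reset: what is moved stays moved. The work goes in short steps, Python scripts to look and compute and a tool call to move; the robot and the scene stay as the last step left them, time stands still between calls to the robot, and variables do not carry over. Pictures are saved under pics/ and viewed, and the job is handed in when it is done.

Besides the shell and the picture viewer there is one more tool, called after "Request:" in YAML: its name, and indented under it one key for each argument. drive_tool: Moves the arm, as the interface text tells. Its arguments: {"type":"object","properties":{"steps":{"type":"array","items":{"type":"array","items":{"type":"number"}}},"squeeze":{"type":"number"}},"required":["steps"]}

```bash
ls; mkdir -p pics; cat > h.py <<'E'
import numpy as np, cv2
from workcell import monitor, cams, workorder
def snap(n,f):
    d=cams.get_image(n); cv2.imwrite('pics/'+f+'.png',d['frame'][:,:,::-1]); np.savez('pics/'+f+'.npz',K=d['intrinsics'],P=d['pose'],im=d['frame']); return d
def ray(f,u,v):
    d=np.load('pics/'+f+'.npz'); K,P=d['K'],d['P']
    c=np.array([(u-K[0,2])/K[0,0],-(v-K[1,2])/K[1,1],-1]); return P[:3,3],P[:3,:3]@c
def onz(f,u,v,z):
    o,r=ray(f,u,v); return o+r*(z-o[2])/r[2]
def proj(f,p):
    d=np.load('pics/'+f+'.npz'); K,P=d['K'],d['P']
    c=P[:3,:3].T@(np.asarray(p)-P[:3,3]); return K[0,0]*c[0]/-c[2]+K[0,2],K[1,1]*-c[1]/-c[2]+K[1,2]
def tri(a,b):
    A=np.zeros((3,3));y=np.zeros(3)
    for o,r in(a,b):
        r=r/np.linalg.norm(r);M=np.eye(3)-np.outer(r,r);A+=M;y+=M@o
    return np.linalg.solve(A,y)
def crop(f,x0,y0,x1,y1,out,s=None):
    im=np.load('pics/'+f+'.npz')['im'][y0:y1,x0:x1,::-1]; s=s or min(800/(x1-x0),600/(y1-y0)); cv2.imwrite('pics/'+out+'.png',cv2.resize(im,None,fx=s,fy=s,interpolation=cv2.INTER_CUBIC))
E
python3 - <<'E'
from h import *
for n in('scene','side','wrist'):
    d=snap(n,n+'0'); print(n,d['intrinsics'].tolist(),d['pose'].round(3).tolist(),[k for k in d])
o=monitor.get_obs();print(o)
E
```

```text
pics
scene [[498.5823986866876, 0.0, 270.06897572539447], [0.0, 498.5823986866876, 209.9698176962128], [0.0, 0.0, 1.0]] [[0.236, -0.667, 0.706, 1.596], [0.971, 0.177, -0.158, -0.318], [-0.02, 0.724, 0.69, 1.178], [0.0, 0.0, 0.0, 1.0]] ['frame', 'intrinsics', 'pose']
side [[382.05619145930166, 0.0, 282.1078056285322], [0.0, 382.05619145930166, 204.95046347714117], [0.0, 0.0, 1.0]] [[-0.933, 0.231, -0.276, 0.233], [-0.359, -0.563, 0.744, 0.715], [0.016, 0.794, 0.608, 0.724], [0.0, 0.0, 0.0, 1.0]] ['frame', 'intrinsics', 'pose']
wrist [[340.8169242541275, 0.0, 280.1260811904782], [0.0, 340.8169242541275, 205.22309305629932], [0.0, 0.0, 1.0]] [[1.0, -0.001, 0.002, 0.626], [0.0, 0.956, 0.292, 0.079], [-0.002, -0.292, 0.956, 0.384], [0.0, 0.0, 0.0, 1.0]] ['frame', 'intrinsics', 'pose']
{'time_s': 0.15, 'joint_positions': array([-0.1025845 ,  0.43508499,  0.02498376,  1.5738202 , -0.01160425,
        1.13400243, -0.0751355 ]), 'dq': array([-3.09367983e-04, -1.34376975e-03,  3.77680219e-05, -9.90969039e-04,
        4.57105460e-04, -4.36977100e-05, -2.31038108e-03]), 'joint_torque': array([ 9.13879558e-04, -6.68263149e+01,  9.85680185e-01, -3.14695251e+01,
       -6.03506877e-02,  3.94195947e-02,  8.07748006e-05]), 'tool_pos': array([ 6.24657135e-01, -5.70108615e-05,  2.37137909e-01]), 'ee_rot': array([[ 1.29408256e-04,  9.99999313e-01, -1.16490018e-03],
       [ 9.99999986e-01, -1.29534238e-04, -1.08073861e-04],
       [-1.08224681e-04, -1.16488618e-03, -9.99999316e-01]]), 'force': array([ 0.39639519, -0.32877843, -0.63223089]), 'ft_torque': array([ 0.01748947,  0.04612435, -0.00958824]), 'gripper_width': 0.09194198074825467}
```

View pics/scene0.png

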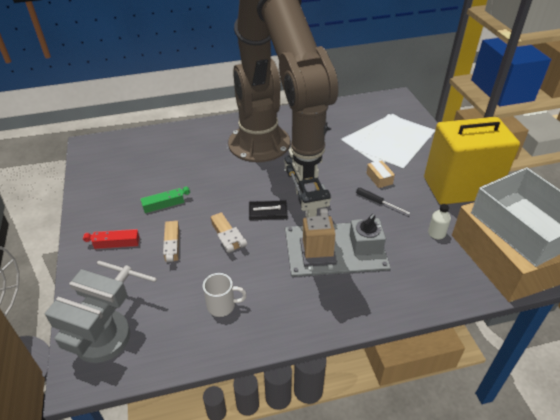

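View pics/side0.png

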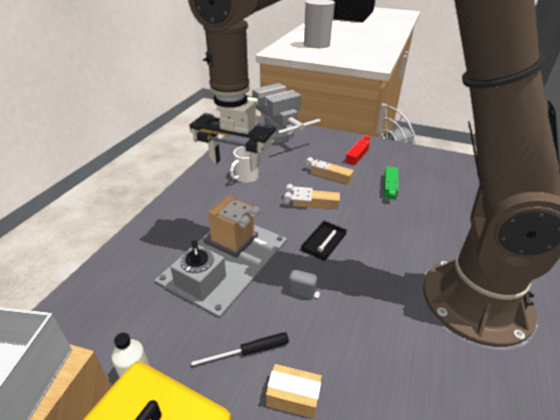

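View pics/wrist0.png

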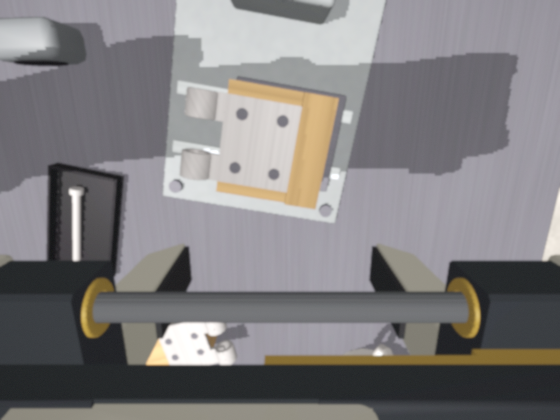

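```bash
python3 - <<'E'
from h import *
crop('scene0',140,190,290,300,'c1')
crop('side0',270,140,360,220,'c2')
crop('scene0',270,190,400,285,'c3')
crop('side0',150,180,300,310,'c4')
E
```

```text
(no output)
```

View pics/c1.png

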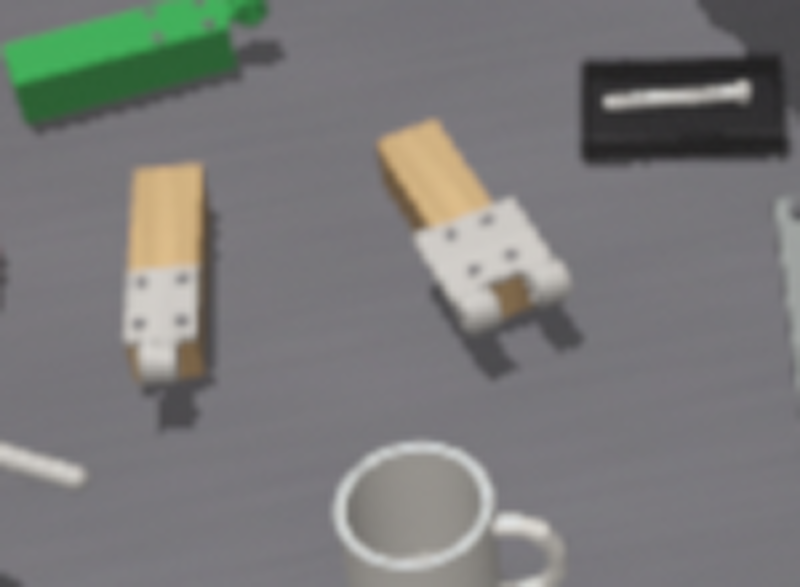

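View pics/c2.png

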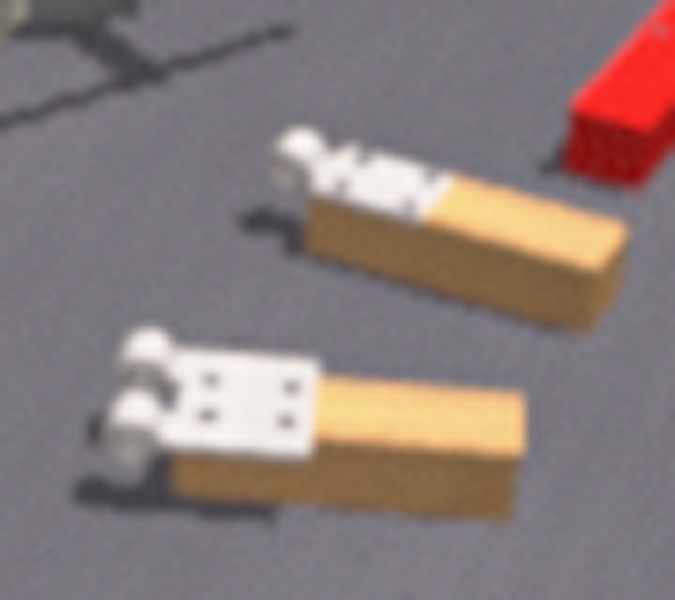

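View pics/c3.png

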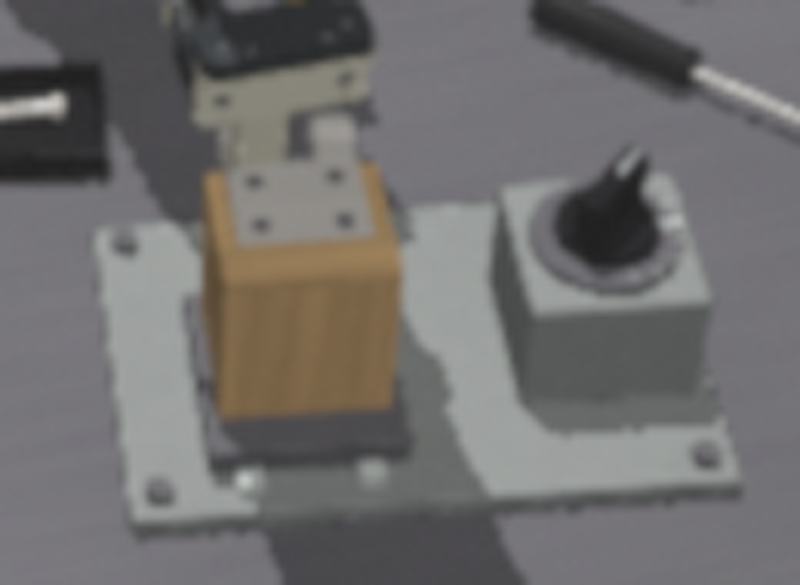

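View pics/c4.png

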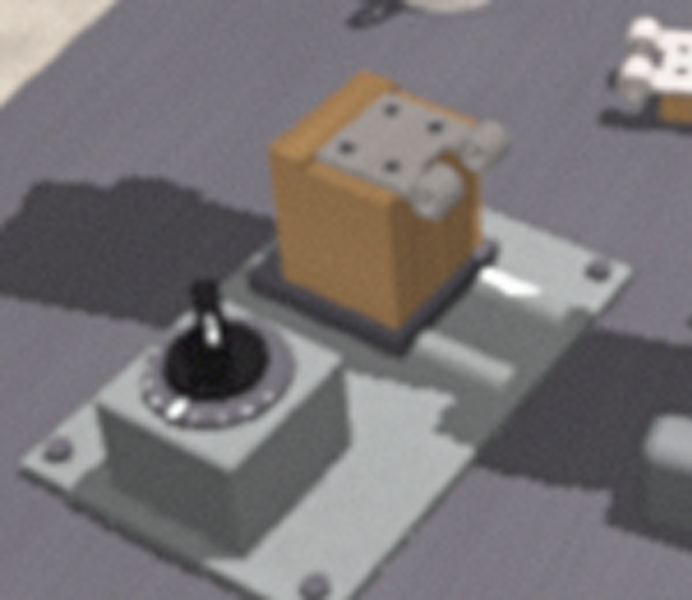

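```bash
python3 - <<'E'
from h import *
s=800/130
print('jig corners scene')
for u,v in((95,230),(132,522),(742,482)): print(onz('scene0',270+u/s,190+v/s,.012).round(4))
q=600/130
for u,v in((20,462),(632,270)): print('side',onz('side0',150+u/q,180+v/q,.012).round(4))
# wrist screws/corners
for u,v in((164,194),(334,221)): print('wrist plate',onz('wrist0',u,v,.012).round(4))
for u,v in((228,112),(303,122),(291,178),(217,165)): pass
for u,v in((229,79),(338,98),(318,208),(217,191)): print('blocktop',onz('wrist0',u,v,.1275).round(4))
s=800/150
print('rail top scene')
for u,v in((135,168),(203,163),(195,345),(124,340)): print(onz('scene0',140+u/s,190+v/s,.036).round(4))
for u,v in((160,340),): print(onz('scene0',140+u/s,190+v/s,.0455).round(4))
q=600/80
for u,v in((625,235),(590,270),(310,195),(455,178)): print('side',onz('side0',270+u/q,140+v/q,.036).round(4))
s=800/130
print('knob top tri', tri(ray('scene0',270+632/s,190+155/s),ray('side0',150+207/4.615,180+290/4.615)))
E
```

```text
jig corners scene
[ 0.4952 -0.0218  0.012 ]
[ 0.6907 -0.0555  0.012 ]
[0.7416 0.2387 0.012 ]
side [0.7346 0.2399 0.012 ]
side [ 0.4889 -0.02    0.012 ]
wrist plate [ 0.4939 -0.0211  0.012 ]
wrist plate [ 0.6875 -0.0533  0.012 ]
blocktop [0.5892 0.0943 0.1275]
blocktop [0.6669 0.0815 0.1275]
blocktop [ 0.6553 -0.0013  0.1275]
blocktop [0.5763 0.0125 0.1275]
rail top scene
[ 0.3922 -0.3995  0.036 ]
[ 0.3985 -0.3586  0.036 ]
[ 0.5457 -0.3788  0.036 ]
[ 0.5315 -0.418   0.036 ]
[ 0.5456 -0.3972  0.0455]
side [ 0.3898 -0.3915  0.036 ]
side [ 0.3978 -0.3572  0.036 ]
side [ 0.531  -0.3696  0.036 ]
side [ 0.4735 -0.4096  0.036 ]
knob top tri [0.62925104 0.20615067 0.13981815]
```

Request:
drive_tool:
  steps:
    - [0.05,0,0,0,0.0918]
    - [0.06,0,0,0,0.0918]
    - [0,0,0,0,0.0918]
    - [0,0,0,0,0.0918]

```text
time_s: 0.65
tool_pos: [0.6248, 0.1098, 0.2374]
ee_rot: [[-0.001, 1.0, -0.001], [1.0, 0.001, -0.001], [-0.001, -0.001, -1.0]]
force: [1.0, -0.9, 0.4]
gripper_width: 0.0918
```

```bash
python3 - <<'E'
from h import *
snap('wrist','wrist1')
E
```

```text
(no output)
```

View pics/wrist1.png

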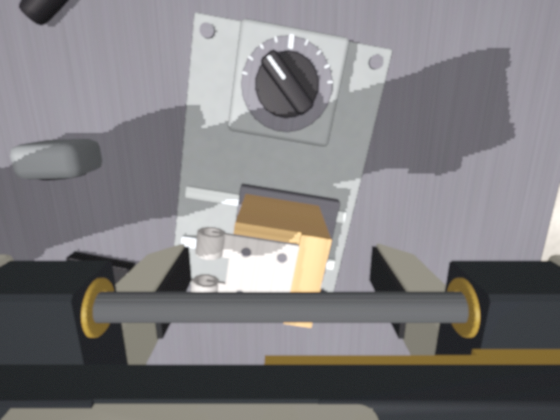

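```bash
python3 - <<'E'
from h import *
crop('wrist1',180,0,400,165,'w1')
E
```

```text
(no output)
```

View pics/w1.png

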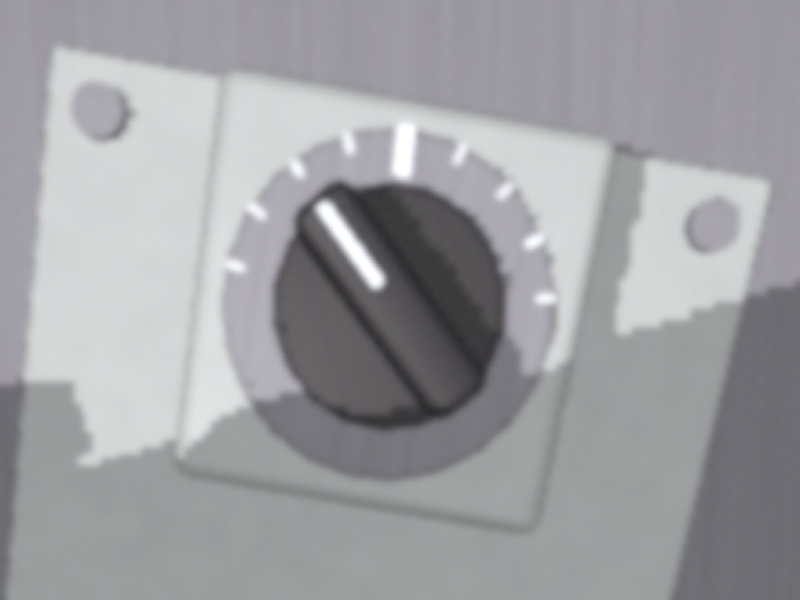

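```bash
python3 - <<'E'
from h import *
s=800/220
f=lambda u,v,z:onz('wrist1',180+u/s,v/s,z)
P=lambda u,v,z:print((u,v),f(u,v,z).round(4))
c=f(389,303,.083);m=f(402,150,.083);m1=f(406,124,.083);m2=f(401,176,.083)
a=f(322,205,.128);b=f(378,285,.128)
print(c,m,a,b)
ang=lambda d:np.degrees(np.arctan2(d[1],d[0]))
print('mark ang',ang(m-c),ang(m1-m2),'pointer',ang(a-b))
# opposite tick pairs check: ticks at +-4*.35
for u,v in((234,266),(257,211),(297,169),(349,143),(402,150),(460,154),(505,191),(534,242),(545,298)):
    d=f(u,v,.083)-c; print(ang(d),np.linalg.norm(d))
P(55,47,.012);P(770,180,.012)
for u,v in((233,72),(612,140),(530,527),(180,462)):P(u,v,.082)
print('knuckles')
for u,v in((197,242),(223,242),(193,284),(218,284)):print(onz('wrist1',u,v,.125))
E
```

```text
[0.63133271 0.2032919  0.083     ] [0.63399848 0.23526053 0.083     ] [0.61761934 0.21880719 0.128     ] [0.62836467 0.20448375 0.128     ]
mark ang 85.23328560020973 84.55598850707975 pointer 126.8769152862476
167.38245725495872 0.0361655941710644
146.8450615068497 0.0355721481698493
126.33620154160582 0.03487857007055979
105.21753771420106 0.03458504722753801
85.23328560020973 0.03207958249436404
63.50092959785584 0.03482812353722054
42.50747492435461 0.034969102063223595
21.72446062273481 0.03519704985801505
1.7781207609943652 0.035720534086521136
(55, 47) [0.5427 0.2712 0.012 ]
(770, 180) [0.7374 0.2386 0.012 ]
(233, 72) [0.5969 0.2509 0.082 ]
(612, 140) [0.6806 0.2375 0.082 ]
(530, 527) [0.6658 0.1523 0.082 ]
(180, 462) [0.5818 0.1676 0.082 ]
knuckles
[0.55734754 0.0781554  0.125     ]
[0.57875246 0.0781823  0.125     ]
[0.5511782  0.03924368 0.125     ]
[0.57259562 0.03927351 0.125     ]
```

Request:
drive_tool:
  steps:
    - [0.05,0.007,0,0,0.06]
    - [0.043,0,0,0,0.06]
    - [0,0,0,-9.2,0.05]
    - [0,0,0,-9.2,0.05]
    - [0,0,0,-9.2,0.05]
    - [0,0,0,-9.2,0.05]
    - [0,0,0.04,0,0.05]
    - [0,0,0.03,0,0.05]
    - [0,0,0,0,0.05]
    - [0,0,0,0,0.05]

```text
time_s: 1.95
tool_pos: [0.6329, 0.2023, 0.169]
ee_rot: [[-0.598, 0.802, 0.001], [0.802, 0.598, 0.0], [-0.001, 0.001, -1.0]]
force: [0.5, 0.3, -0.3]
gripper_width: 0.0501
```

```bash
python3 - <<'E'
from h import *
snap('wrist','wrist2');snap('side','side2');crop('side2',140,140,300,260,'s2')
E
```

```text
(no output)
```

View pics/wrist2.png

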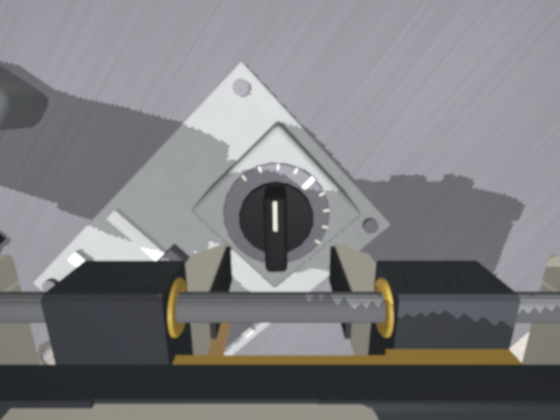

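View pics/s2.png

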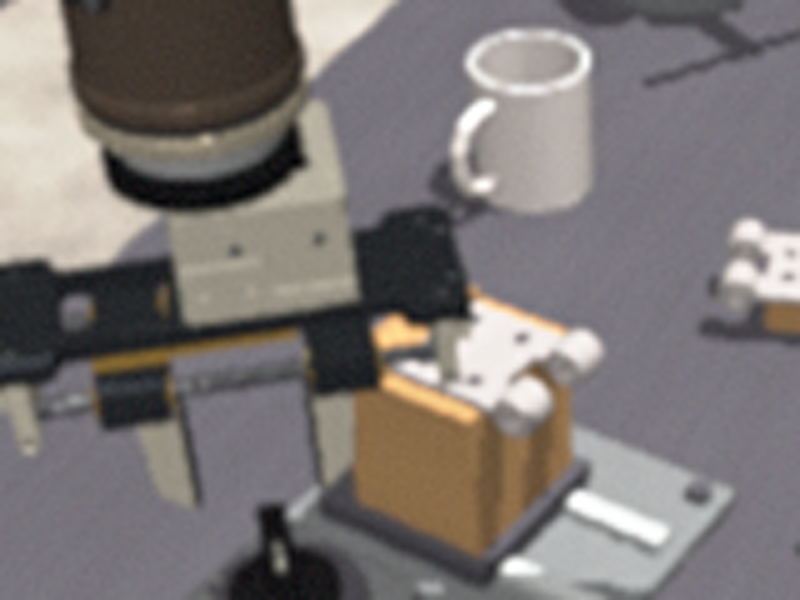

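```bash
python3 - <<'E'
from h import *
crop('wrist2',200,140,370,280,'w2')
a=onz('wrist2',276,184,.128);b=onz('wrist2',275.5,271,.128);print(a,b,(a+b)/2,np.linalg.norm(a-b))
o=monitor.get_obs();R=o['ee_rot'];print(R.T@((a+b)/2-o['tool_pos']), np.degrees(np.arctan2((R.T@(a-b))[1],(R.T@(a-b))[0])))
E
```

```text
[0.61165165 0.22855961 0.128     ] [0.64397394 0.18440823 0.128     ] [0.6278128  0.20648392 0.128     ] 0.05471813572921613
[ 0.00609547 -0.00220138  0.04152074] 0.5455352194801328
```

View pics/w2.png

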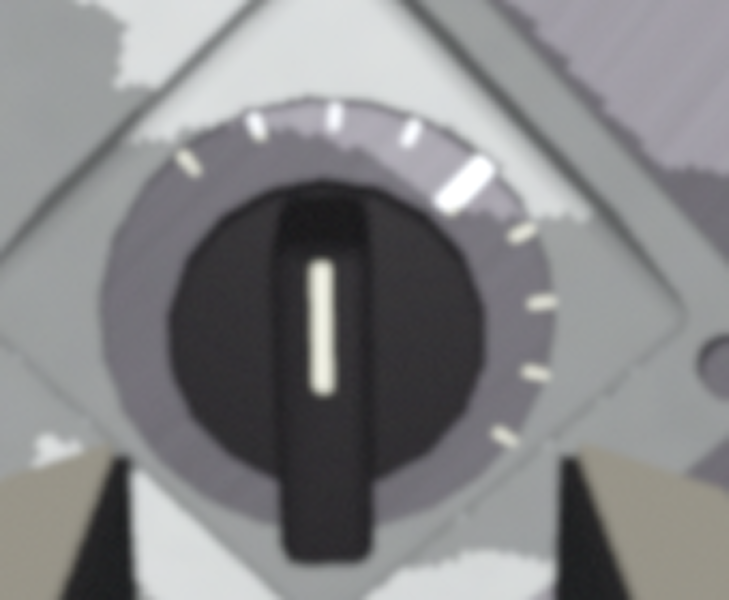

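```bash
python3 - <<'E'
from h import *
k=729/170
a=onz('wrist2',200+322/k,140+248/k,.128);b=onz('wrist2',200+327/k,140+560/k,.128);print(a,b,(a+b)/2,np.linalg.norm(a-b))
o=monitor.get_obs();R=o['ee_rot'];print(R.T@((a+b)/2-o['tool_pos']), np.degrees(np.arctan2((R.T@(a-b))[1],(R.T@(a-b))[0])))
E
```

```text
[0.61607406 0.22171237 0.128     ] [0.64417875 0.18490922 0.128     ] [0.63012641 0.20331079 0.128     ] 0.04630707964372665
[ 0.0021687  -0.00224633  0.04152409] -0.614510022887058
```

Request:
drive_tool:
  steps:
    - [0.0015,-0.0015,0.03,0,0.05]
    - [0,0,0.027,0,0.05]
    - [0,0,0,0,0.05]
    - [0,0,0,0,0]
    - [0,0,0,0,0]
    - [0,0,0,0,0]
    - [0,0,0,0,0]
    - [0,0,0,0,0]
  squeeze: 20

```text
time_s: 3.05
tool_pos: [0.6292, 0.2026, 0.1111]
ee_rot: [[-0.599, 0.801, -0.001], [0.801, 0.599, -0.001], [-0.0, -0.002, -1.0]]
force: [-4.3, -3.1, 5.5]
gripper_width: 0.0135
```

Request:
drive_tool:
  steps:
    - [0,0,0,7,0]
    - [0,0,0,7,0]
    - [0,0,0,7,0]
    - [0,0,0,7,0]
    - [0,0,0,7,0]
    - [0,0,0,7,0]
    - [0,0,0,0,0]
    - [0,0,0,0,0]
    - [0,0,0,0,0]

```text
time_s: 4.18
tool_pos: [0.63, 0.2029, 0.1111]
ee_rot: [[0.089, 0.996, 0.0], [0.996, -0.089, -0.0], [-0.0, 0.0, -1.0]]
force: [-1.3, -3.6, 5.8]
gripper_width: 0.0137
```

```bash
python3 - <<'E'
from h import *
snap('wrist','wrist3')
crop('wrist3',180,140,400,305,'w3')
E
```

```text
(no output)
```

View pics/w3.png

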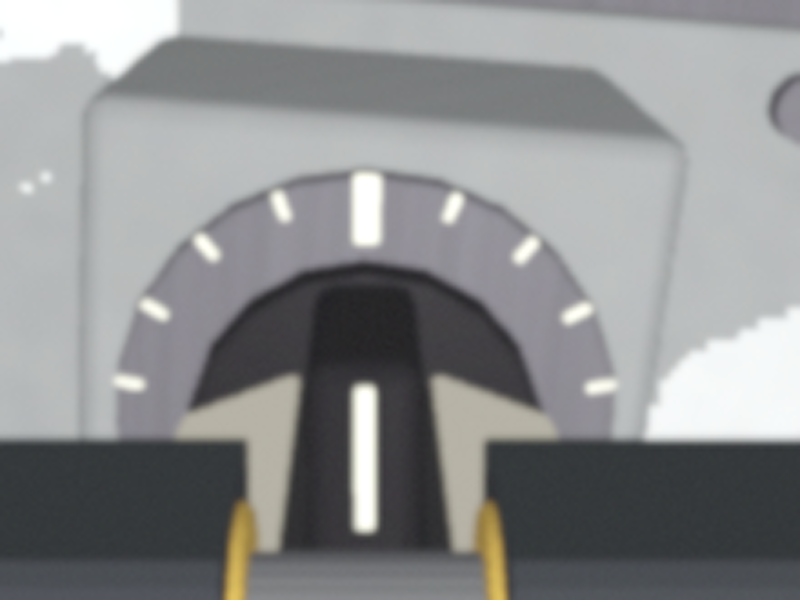

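Request:
drive_tool:
  steps:
    - [0,0,0,0,0.04]
    - [0,0,0,0,0.05]
    - [0,0,0,0,0.05]
    - [0,0,-0.05,0,0.05]
    - [0,0,-0.06,0,0.06]
    - [-0.06,0,-0.02,0,0.09]
    - [-0.06,0,0,0,0.0918]
    - [-0.06,0,0,0,0.0918]
    - [0,0,0,0,0.0918]
    - [0,0,0,0,0.0918]

```text
time_s: 5.48
tool_pos: [0.6137, 0.0252, 0.2405]
ee_rot: [[0.091, 0.996, 0.0], [0.996, -0.091, 0.001], [0.001, 0.0, -1.0]]
force: [0.2, 0.6, 0.1]
gripper_width: 0.0919
```

```bash
python3 - <<'E'
from h import *
snap('wrist','wrist4');snap('side','side4');snap('scene','scene4')
crop('wrist4',150,0,430,210,'w4')
crop('side4',200,180,280,240,'s4')
E
```

```text
(no output)
```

View pics/wrist4.png

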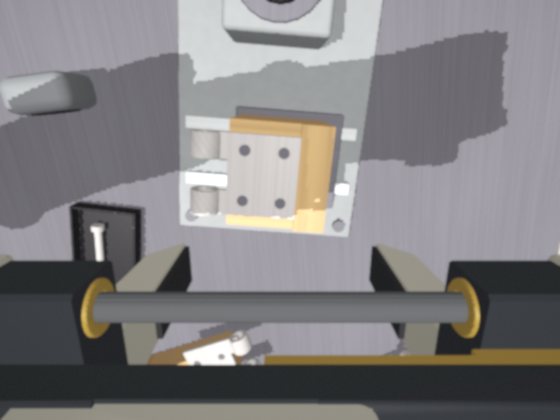

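View pics/w4.png

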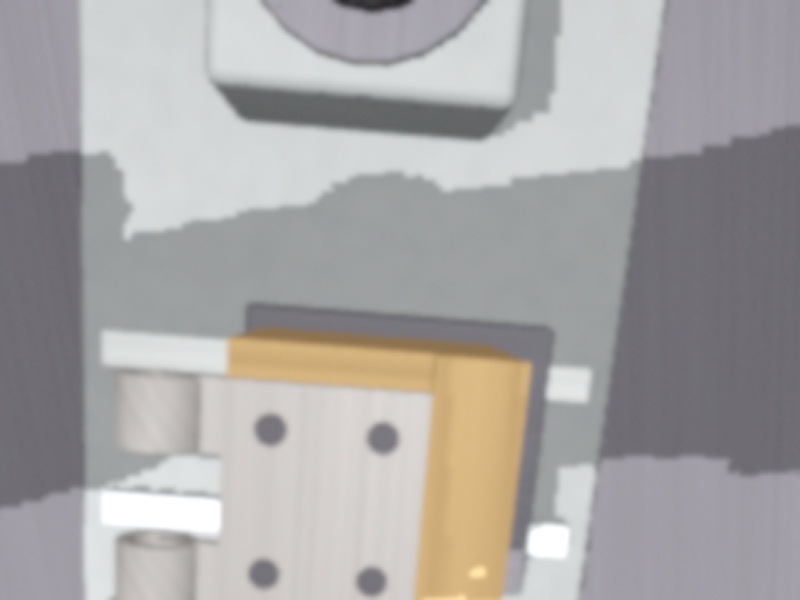

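View pics/s4.png

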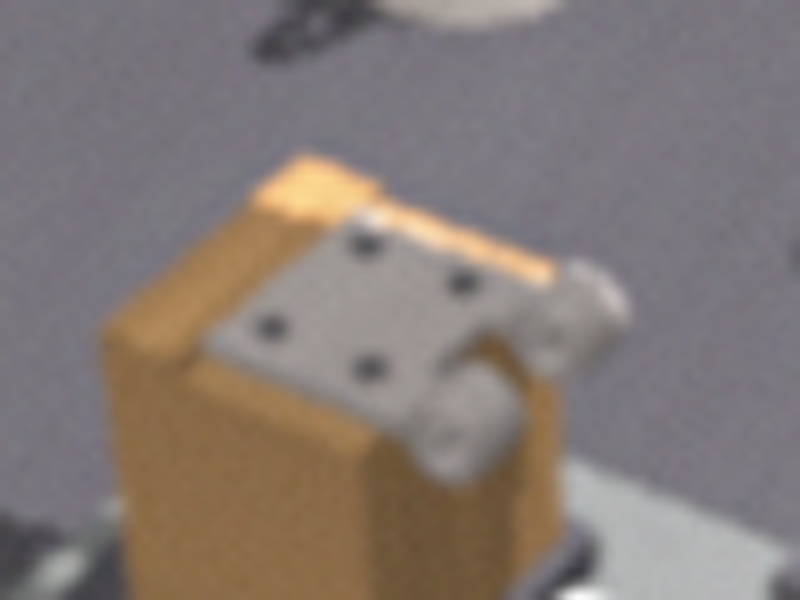

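```bash
python3 - <<'E'
from h import *
crop('wrist4',170,100,310,240,'w4b',4.285)
E
```

```text
(no output)
```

View pics/w4b.png

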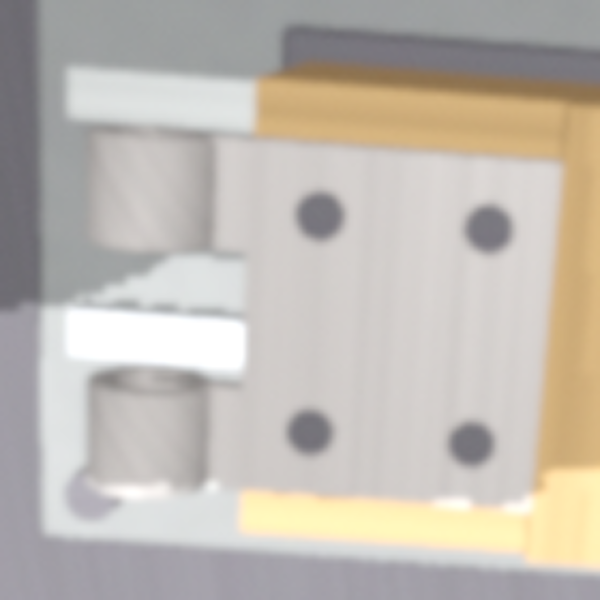

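```bash
python3 - <<'E'
from h import *
g=lambda u,v,z:onz('wrist4',170+u/4.285,100+v/4.285,z)
th=np.radians(-9.55)
def loc(p,th=th):
    c,s=np.cos(th),np.sin(th); return np.array([c*p[0]+s*p[1],-s*p[0]+c*p[1]])
H=[g(*q,.1275) for q in((320,215),(488,229),(310,432),(471,443))]
print(np.round(H,4))
for a,b in((0,1),(2,3)): d=H[b]-H[a];print('x dir',np.degrees(np.arctan2(d[1],d[0])))
for a,b in((2,0),(3,1)): d=H[b]-H[a];print('y dir',np.degrees(np.arctan2(d[1],d[0]))-90)
print('hole local', [loc(h).round(4) for h in H], np.mean([loc(h) for h in H],0))
L=[g(*q,.1275) for q in((250,138),(562,158),(536,502),(240,491))];print('leaf',[loc(h).round(4) for h in L])
print('Kaxis',loc(g(150,190,.125)),loc(g(147.5,435,.125)))
print('crest ends',[loc(g(u,v,.137)).round(4) for u,v in((150,133),(150,249),(147,390),(147,488))])
E
```

```text
[[0.5918 0.0713 0.1275]
 [0.6212 0.0661 0.1275]
 [0.5851 0.0316 0.1275]
 [0.6146 0.0268 0.1275]]
x dir -9.944988012421538
x dir -9.263168449189507
y dir -9.565176034749115
y dir -9.55221245404438
hole local [array([0.5717, 0.1685]), array([0.6017, 0.1683]), array([0.5717, 0.1283]), array([0.6017, 0.1284])] [0.58669577 0.14836002]
leaf [array([0.5589, 0.181 ]), array([0.6136, 0.1817]), array([0.6147, 0.1178]), array([0.5591, 0.1157])]
Kaxis [0.54107767 0.17025389] [0.54115981 0.12462022]
crest ends [array([0.5435, 0.1814]), array([0.5437, 0.1618]), array([0.5435, 0.1366]), array([0.5437, 0.1183])]
```

Request:
drive_tool:
  steps:
    - [-0.05,-0.01,0,0,0.0918]
    - [-0.05,-0.01,0,0,0.0918]
    - [-0.05,-0.01,0,0,0.0918]
    - [-0.05,-0.01,0,0,0.0918]
    - [-0.05,-0.01,0,0,0.0918]
    - [-0.05,-0.01,0,0,0.0918]
    - [-0.05,-0.01,0,0,0.0918]
    - [-0.05,-0.01,0,0,0.0918]
    - [-0.05,-0.01,0,0,0.0918]
    - [-0.045,-0.01,0,0,0.0918]
    - [0,0,0,0,0.0918]
    - [0,0,0,0,0.0918]

```text
time_s: 7.12
tool_pos: [0.4704, -0.4578, 0.2401]
ee_rot: [[0.089, 0.996, 0.0], [0.996, -0.089, 0.001], [0.001, 0.0, -1.0]]
force: [0.8, 1.2, 0.0]
gripper_width: 0.0917
```

```bash
python3 - <<'E'
from h import *
snap('wrist','wrist5')
E
```

```text
(no output)
```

View pics/wrist5.png

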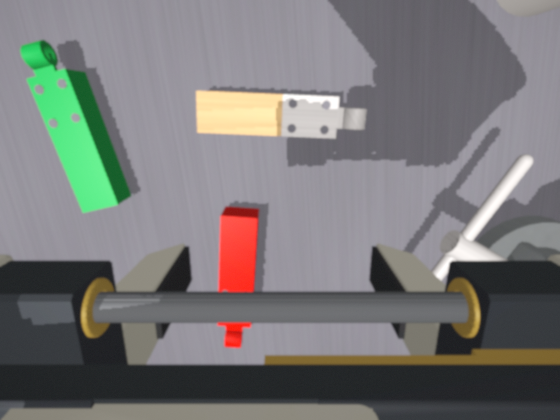

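```bash
python3 - <<'E'
from h import *
crop('wrist5',185,75,385,155,'w5',4)
E
```

```text
(no output)
```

View pics/w5.png

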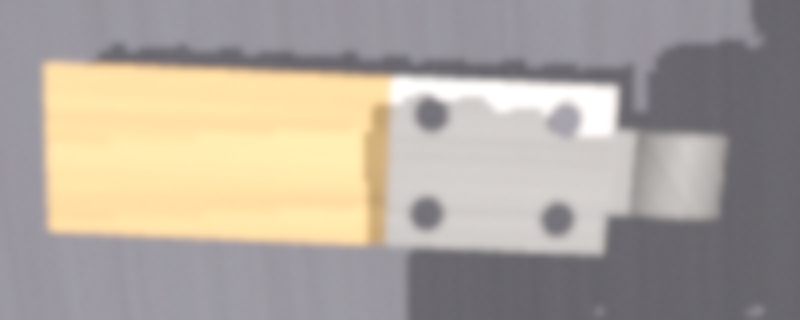

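```bash
python3 - <<'E'
from h import *
g=lambda u,v,z:onz('wrist5',185+u/4,75+v/4,z)
C=[g(*q,.036) for q in((43,62),(620,85),(606,255),(47,233))]
print(np.round(C,4),[np.linalg.norm(C[i]-C[(i+1)%4]).round(4) for i in range(4)])
H=[g(*q,.036) for q in((432,113),(566,119),(427,213),(557,219))]
dirs=[C[1]-C[0],C[2]-C[3],H[1]-H[0],H[3]-H[2]]
print([np.degrees(np.arctan2(d[1],d[0])).round(2) for d in dirs])
d=C[1]-C[0]+C[2]-C[3]; d/=np.linalg.norm(d); print(d)
ctr=np.mean(C,0); print('ctr',ctr, 'hole ctr',np.mean(H,0))
kn=(g(632,176,.0335)+g(723,177,.0335))/2; print('kn',kn)
n=np.array([-d[1],d[0],0])
print('ctr->kn along, lat',(kn-ctr)@d,(kn-ctr)@n, 'holes',(np.mean(H,0)-ctr)@d,(np.mean(H,0)-ctr)@n)
grip=ctr+.020*d; print('grip',grip, 'from kn',kn-.067*d)
o=monitor.get_obs();R=o['ee_rot'];print(R.T@(grip-o['tool_pos']),'bar angle in tool', np.degrees(np.arctan2((R.T@d)[1],(R.T@d)[0])))
E
```

```text
[[ 0.3971 -0.3613  0.036 ]
 [ 0.5373 -0.3792  0.036 ]
 [ 0.5322 -0.42    0.036 ]
 [ 0.3915 -0.402   0.036 ]] [np.float64(0.1413), np.float64(0.0412), np.float64(0.1418), np.float64(0.0411)]
[np.float64(-7.26), np.float64(-7.31), np.float64(-7.55), np.float64(-7.67)]
[ 0.99192822 -0.12680069  0.        ]
ctr [ 0.46451605 -0.39062433  0.036     ] hole ctr [ 0.50560154 -0.39579687  0.036     ]
kn [ 0.55128843 -0.40241262  0.0335    ]
ctr->kn along, lat 0.08756674248777772 -0.0006903385418304221 holes 0.041409741318537724 7.88802639689485e-05
grip [ 0.48435461 -0.39316034  0.036     ] from kn [ 0.48482924 -0.39391697  0.0335    ]
[0.064853   0.00800264 0.20428172] bar angle in tool 92.23678571774668
```

```bash
python3 - <<'E'
from h import *
s=800/150
for n,u,v,z in(('otail',380,150,.036),('okn',475,325,.03),('okn2',560,285,.03),('mug',420,505,.095),('mugL',345,600,.0)): print(n,onz('scene0',140+u/s,190+v/s,z).round(3))
print(monitor.get_obs()['joint_positions'].round(2))
E
```

```text
otail [ 0.415 -0.252  0.036]
okn [ 0.566 -0.22   0.03 ]
okn2 [ 0.548 -0.166  0.03 ]
mug [ 0.738 -0.275  0.095]
mugL [ 0.716 -0.321  0.   ]
[ 0.55  0.49  0.22  1.5  -0.11  1.17  0.7 ]
```

Request:
drive_tool:
  steps:
    - [0.05,0.008,0,0,0.0918]
    - [0.015,0,0,0,0.0918]
    - [0,0,0,10.2,0.085]
    - [0,0,0,10.2,0.08]
    - [0,0,0,10.2,0.08]
    - [0,0,0,10.2,0.08]
    - [0,0,0,10.2,0.08]
    - [0,0,0,10.2,0.08]
    - [0,0,0,10.2,0.08]
    - [0,0,0,10.2,0.08]
    - [0,0,0,10.2,0.08]
    - [0,0,0,0,0.08]
    - [0,0,0,0,0.08]
    - [0,0,0,0,0.08]

```text
time_s: 8.93
tool_pos: [0.4831, -0.3949, 0.2406]
ee_rot: [[0.993, -0.119, 0.0], [-0.119, -0.993, 0.0], [0.0, -0.0, -1.0]]
force: [0.4, 0.2, 0.8]
gripper_width: 0.0802
```

```bash
python3 - <<'E'
from h import *
snap('wrist','wrist6')
E
```

```text
(no output)
```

View pics/wrist6.png

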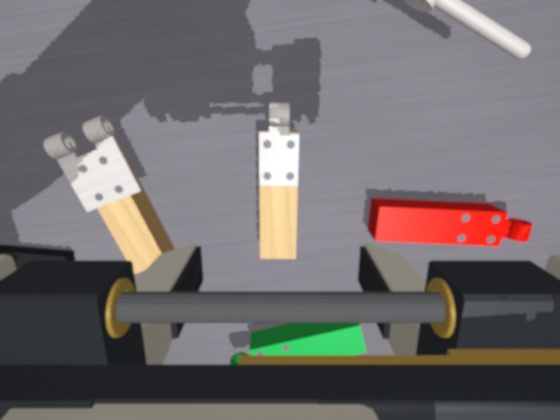

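```bash
python3 - <<'E'
from h import *
crop('wrist6',240,90,320,270,'w6',3.3)
o=monitor.get_obs();R=o['ee_rot']
g=lambda u,v,z:R.T@(onz('wrist6',u,v,z)-o['tool_pos'])
for q in((258.5,133),(298.5,133),(297,258),(260,258)): print(g(*q,.036).round(4))
for q in((267,144),(291,144),(267,176),(290,176)): print('h',g(*q,.036).round(4))
E
```

```text
[ 0.0493 -0.0224  0.2046]
[0.0493 0.0182 0.2046]
[-0.0896  0.0188  0.2045]
[-0.0897 -0.0231  0.2046]
h [ 0.0383 -0.0139  0.2046]
h [0.0383 0.0107 0.2046]
h [ 0.0049 -0.0142  0.2046]
h [0.0049 0.01   0.2046]
```

View pics/w6.png

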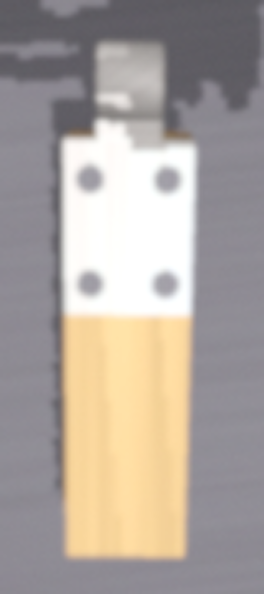

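Request:
drive_tool:
  steps:
    - [0,-0.002,0.05,0.5,0.08]
    - [0,0,0.05,0,0.08]
    - [0,0,0.05,0,0.08]
    - [0,0,0.04,0,0.08]
    - [0,0,0.02,0,0.08]
    - [0,0,0.0155,0,0.08]
    - [0,0,0,0,0.08]
    - [0,0,0,0,0]
    - [0,0,0,0,0]
    - [0,0,0,0,0]
    - [0,0,0,0,0]
    - [0,0,0,0,0]
    - [0,0,0,0,0]
  squeeze: 35

```text
time_s: 10.6
tool_pos: [0.4834, -0.3932, 0.0152]
ee_rot: [[0.991, -0.131, 0.0], [-0.131, -0.991, -0.0], [0.0, -0.0, -1.0]]
force: [-0.4, 0.2, 3.5]
gripper_width: 0.0399
```

Request:
drive_tool:
  steps:
    - [0,0,-0.02,0,0]
    - [0,0,-0.04,0,0]
    - [0,0,-0.05,0,0]
    - [0,0,-0.05,0,0]
    - [0,0,-0.03,0,0]
    - [0,0,0,0,0]
    - [0,0,0,0,0]
    - [0,0,0,0,0]

```text
time_s: 11.6
tool_pos: [0.4826, -0.3924, 0.2035]
ee_rot: [[0.991, -0.131, -0.002], [-0.131, -0.991, 0.002], [-0.003, -0.001, -1.0]]
force: [-0.6, -0.7, -3.4]
gripper_width: 0.0398
```

```bash
python3 - <<'E'
from h import *
snap('wrist','wrist7');snap('side','side7');snap('scene','scene7')
crop('wrist7',200,0,360,260,'w7',2.3)
crop('side7',220,20,400,155,'s7')
E
```

```text
(no output)
```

View pics/wrist7.png

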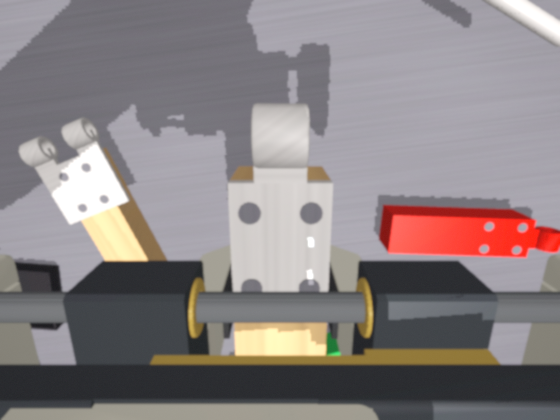

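View pics/side7.png

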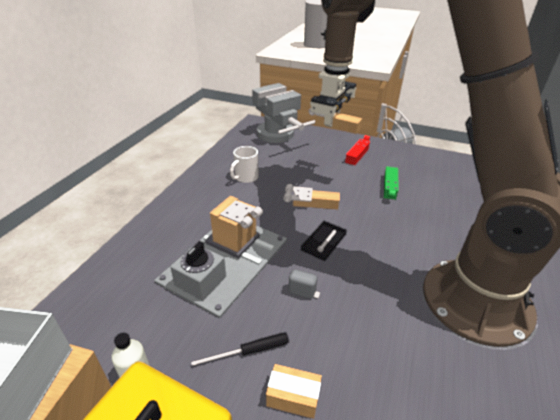

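View pics/w7.png

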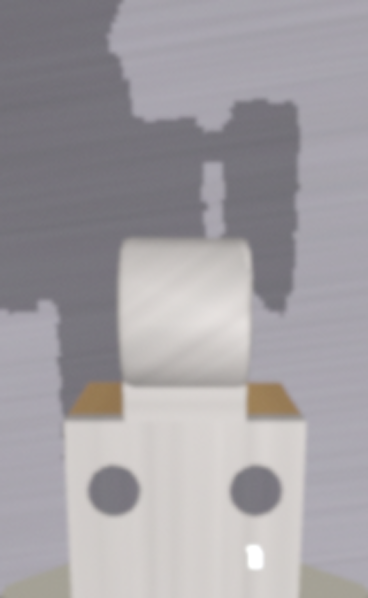

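```bash
python3 - <<'E'
from h import *
o=monitor.get_obs();R=o['ee_rot'];t=o['tool_pos'];print(t,R.round(4))
zk=t[2]+.0183
g=lambda u,v,z:(R.T@(onz('wrist7',u,v,z)-t)).round(4)
a,b=ray('wrist7',280.4,103.5),ray('wrist7',280.4,167)
r=a[1]/np.linalg.norm(a[1])+b[1]/np.linalg.norm(b[1])
p=a[0]+r*(zk-a[0][2])/r[2]; k=R.T@(p-t); print('knuckle in tool',k)
zt=t[2]+.0208
for q in((200+65/2.3,418/2.3),(200+305/2.3,418/2.3)): print('top end',g(*q,zt))
for q in((200+113/2.3,490/2.3),(200+256/2.3,490/2.3)): print('holes',g(*q,zt))
# width scale check
print('kn width',g(200+119/2.3,130,zk+.008),g(200+252/2.3,130,zk+.008))
d=np.load('pics/wrist7.npz');T=np.eye(4);T[:3,:3]=R;T[:3,3]=t
print((np.linalg.inv(T)@d['P']).round(4))
E
```

```text
[ 0.48284151 -0.39288929  0.20398868] [[ 9.914e-01 -1.308e-01 -1.600e-03]
 [-1.308e-01 -9.914e-01  8.000e-04]
 [-1.700e-03 -6.000e-04 -1.000e+00]]
knuckle in tool [ 0.06740395 -0.00071584 -0.01841375]
top end [ 0.0506 -0.0204 -0.0209]
top end [ 0.0506  0.019  -0.0209]
holes [ 0.0381 -0.0128 -0.0209]
holes [ 0.0382  0.0113 -0.0209]
kn width [ 0.0701 -0.0106 -0.0264] [ 0.0702  0.0093 -0.0264]
[[ 4.000e-04  9.563e-01  2.925e-01  7.970e-02]
 [ 1.000e+00 -4.000e-04  1.000e-04 -8.000e-04]
 [ 2.000e-04  2.925e-01 -9.563e-01 -1.464e-01]
 [ 0.000e+00  0.000e+00  0.000e+00  1.000e+00]]
```

Request:
drive_tool:
  steps:
    - [-0.011,-0.03,0,0,0]
    - [-0.011,-0.046,0,0,0]
    - [-0.011,-0.046,0,0,0]
    - [-0.011,-0.046,0,0,0]
    - [-0.011,-0.046,0,0,0]
    - [-0.011,-0.046,0,0,0]
    - [-0.011,-0.046,0,0,0]
    - [-0.011,-0.046,0,0,0]
    - [-0.011,-0.046,0,0,0]
    - [-0.011,-0.046,0,0,0]
    - [0,-0.016,0,0,0]
    - [0,0,0,2,0]
    - [0,0,0,0,0]
    - [0,0,0,0,0]
    - [0,0,0,0,0]

```text
time_s: 13.62
tool_pos: [0.4344, 0.0764, 0.205]
ee_rot: [[0.986, -0.167, 0.0], [-0.167, -0.986, -0.0], [0.0, 0.0, -1.0]]
force: [-0.0, -0.0, -2.8]
gripper_width: 0.0398
```

```bash
python3 - <<'E'
from h import *
snap('wrist','wrist8')
o=monitor.get_obs();print(o['tool_pos'],o['ee_rot'].round(4))
E
```

```text
[0.43434866 0.07658798 0.20499657] [[ 9.861e-01 -1.663e-01  0.000e+00]
 [-1.663e-01 -9.861e-01 -1.000e-04]
 [ 0.000e+00  1.000e-04 -1.000e+00]]
```

View pics/wrist8.png

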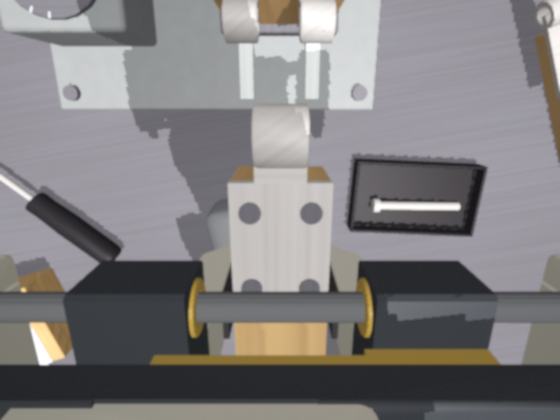

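Request:
drive_tool:
  steps:
    - [0,0,0.03,0,0]
    - [0,0,0.03,0,0]
    - [0,0,0.025,0,0]
    - [0,0,0.013,0,0]
    - [0.02,0,0,0,0]
    - [0,0,0,0,0]
    - [0,0,0,0,0]
    - [0,0,0,0,0]

```text
time_s: 14.68
tool_pos: [0.4535, 0.0741, 0.1072]
ee_rot: [[0.986, -0.165, -0.0], [-0.165, -0.986, 0.0], [-0.0, -0.0, -1.0]]
force: [-0.0, 0.5, -3.6]
gripper_width: 0.0396
```

```bash
python3 - <<'E'
from h import *
snap('wrist','wrist9');snap('side','side9');snap('scene','scene9')
crop('wrist9',180,0,380,190,'w9',3.1)
crop('side9',180,150,340,270,'s9',5)
crop('scene9',250,150,390,255,'c9',5.7)
o=monitor.get_obs();print(o['tool_pos'],o['ee_rot'].round(4))
E
```

```text
[0.45375572 0.07407117 0.10712092] [[ 9.863e-01 -1.648e-01  0.000e+00]
 [-1.648e-01 -9.863e-01  2.000e-04]
 [ 0.000e+00 -2.000e-04 -1.000e+00]]
```

View pics/w9.png

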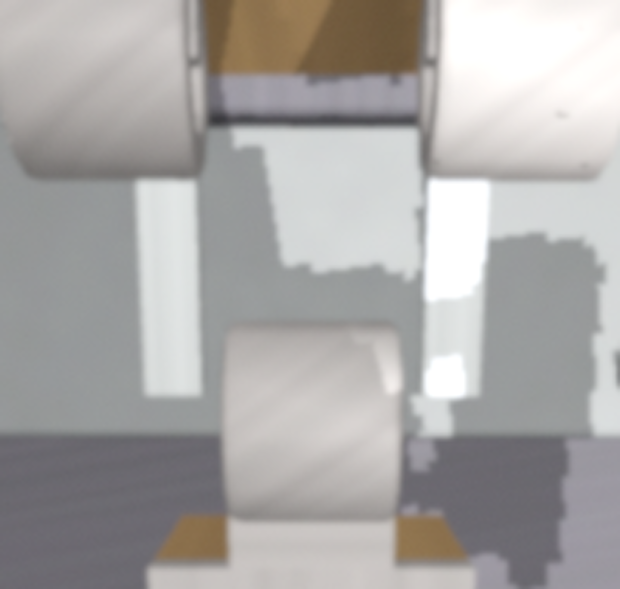

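View pics/s9.png

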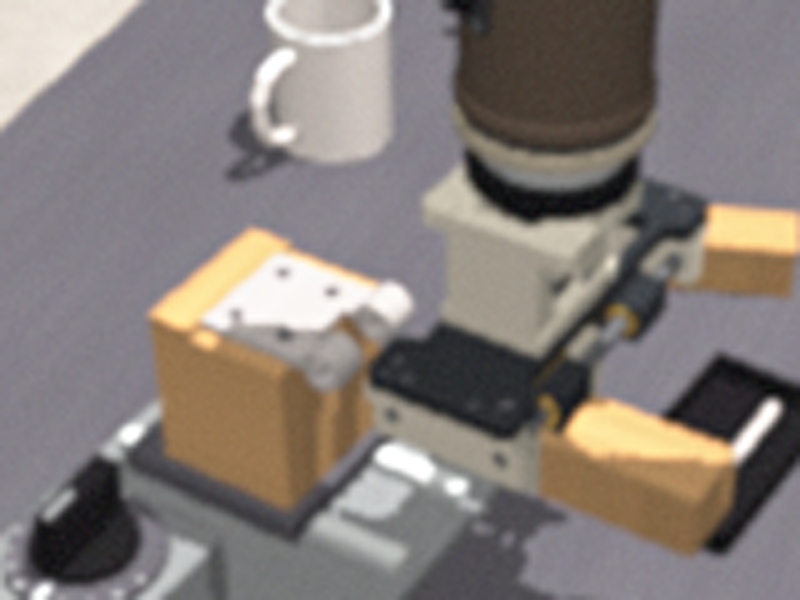

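View pics/c9.png

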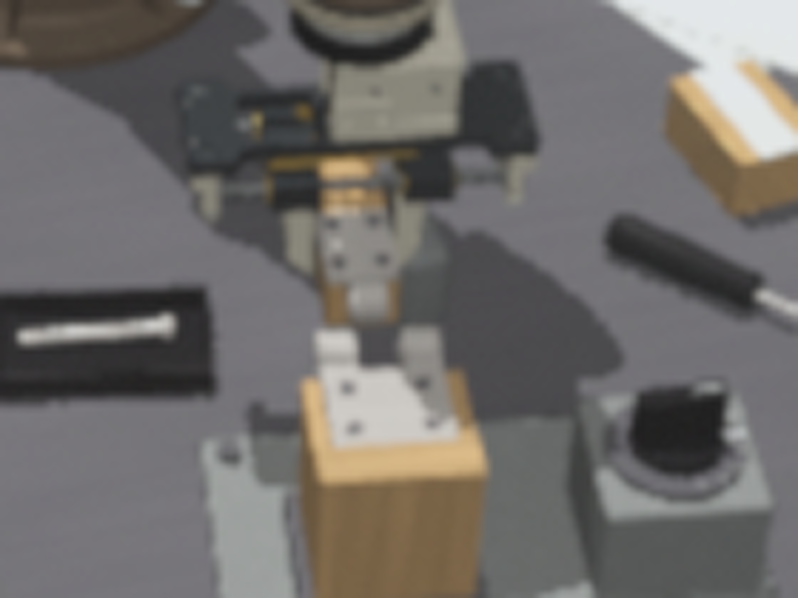

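Request:
drive_tool:
  steps:
    - [0.012,0,0,0,0]
    - [0.01,0,0,0,0]
    - [0.008,0,0,0,0]
    - [0,0,0,0,0]
    - [0,0,0,0,0]
    - [0,0,0,0,0]

```text
time_s: 15.58
tool_pos: [0.4832, 0.069, 0.1069]
ee_rot: [[0.986, -0.165, -0.0], [-0.165, -0.986, 0.0], [-0.0, 0.0, -1.0]]
force: [-0.0, -0.2, -4.0]
gripper_width: 0.0401
```

```bash
python3 - <<'E'
from h import *
snap('wrist','wrist10')
crop('wrist10',180,30,380,190,'w10',4)
o=monitor.get_obs();print(o['tool_pos'],o['ee_rot'].round(4),o['force'])
E
```

```text
[0.48331686 0.0690587  0.1069858 ] [[ 9.863e-01 -1.650e-01 -2.000e-04]
 [-1.650e-01 -9.863e-01  1.000e-04]
 [-2.000e-04 -0.000e+00 -1.000e+00]] [-0.00675621  0.19755507 -3.22365572]
```

View pics/w10.png

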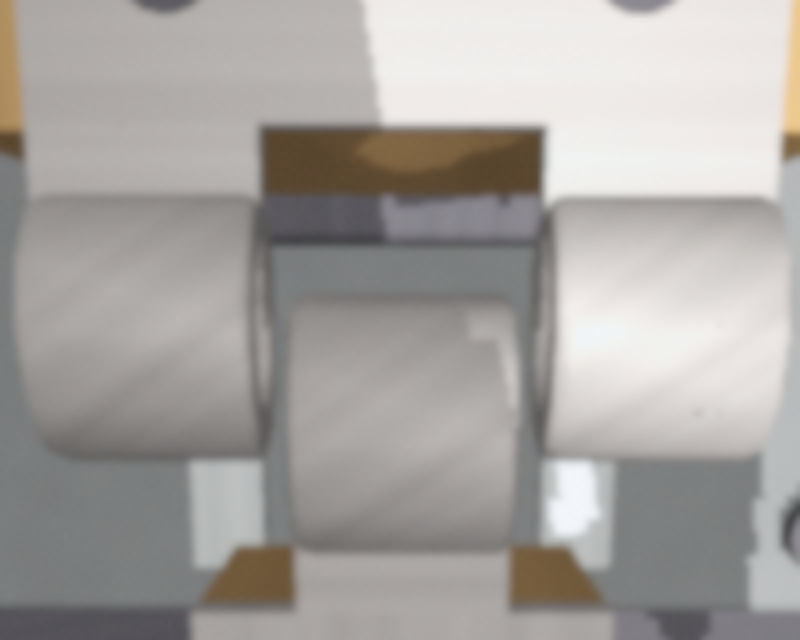

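```bash
python3 - <<'E'
from h import *
o=monitor.get_obs();R=o['ee_rot'];t=o['tool_pos']
def ax(c,v0,v1,z=.125):
    a,b=[ray('wrist10',180+c/4,30+v/4) for v in(v0,v1)]
    r=sum(q[1]/np.linalg.norm(q[1]) for q in(a,b)); p=a[0]+r*(z-a[0][2])/r[2]; 
    n=[q[1]/np.linalg.norm(q[1]) for q in(a,b)]; half=np.arccos(n[0]@n[1])/2
    return R.T@(p-t), .012/np.sin(half)
L=ax(130,195,459);Rr=ax(670,198,460);K=ax(404,298,551)
print(L,Rr,K)
print((L[0]+Rr[0])/2-K[0])
E
```

```text
(array([ 0.07591137, -0.02510406, -0.01803132]), np.float64(0.1359479067135843)) (array([ 0.0757499 ,  0.02421015, -0.01803202]), np.float64(0.1368649607834518)) (array([ 6.72234054e-02, -8.06376098e-05, -1.80296935e-02]), np.float64(0.13512822552200152))
[ 8.60723027e-03 -3.66317924e-04 -1.97879626e-06]
```

Request:
drive_tool:
  steps:
    - [0.003,-0.0003,0,0,0]
    - [0.003,0,0,0,0]
    - [0.0025,0,0,0,0]
    - [0,0,0,0,0]
    - [0,0,0,0,0]
    - [0,0,0,0,0]

```text
time_s: 16.38
tool_pos: [0.4919, 0.0679, 0.107]
ee_rot: [[0.986, -0.165, -0.0], [-0.165, -0.986, 0.0], [-0.0, 0.0, -1.0]]
force: [-0.7, -0.2, -3.7]
gripper_width: 0.0395
```

```bash
python3 - <<'E'
from h import *
snap('wrist','wrist11');snap('side','side11');snap('scene','scene11')
crop('wrist11',180,30,380,190,'w11',4)
crop('side11',180,150,340,270,'s11',5)
crop('scene11',250,150,390,255,'c11',5.7)
o=monitor.get_obs();print(o['tool_pos'],o['ee_rot'].round(4),o['force'],o['gripper_width'],o['dq'].round(3))
E
```

```text
[0.49200731 0.0678898  0.10700043] [[ 0.9863 -0.1651  0.    ]
 [-0.1651 -0.9863 -0.    ]
 [ 0.      0.     -1.    ]] [-0.21905911 -0.97047415 -2.95839188] 0.039789035502429695 [ 0.001 -0.    -0.002 -0.001  0.    -0.001  0.001]
```

View pics/w11.png

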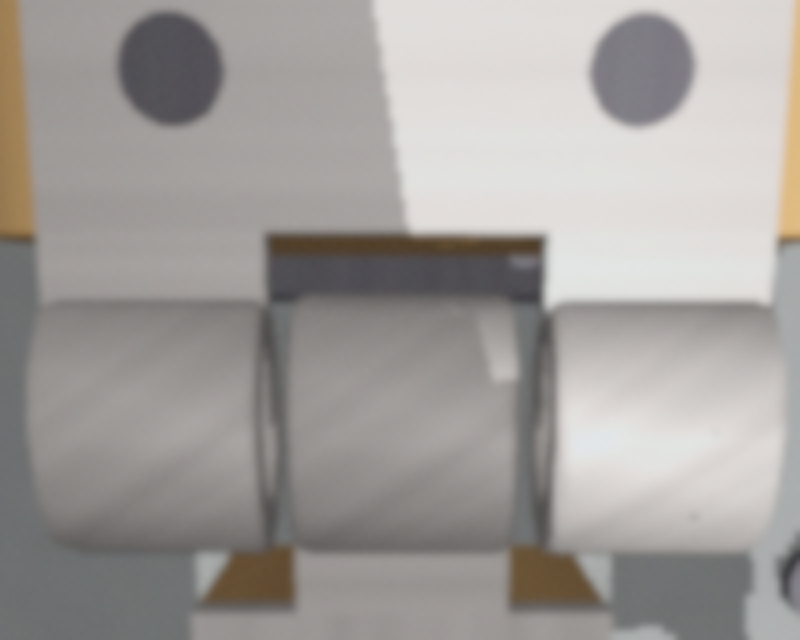

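View pics/s11.png

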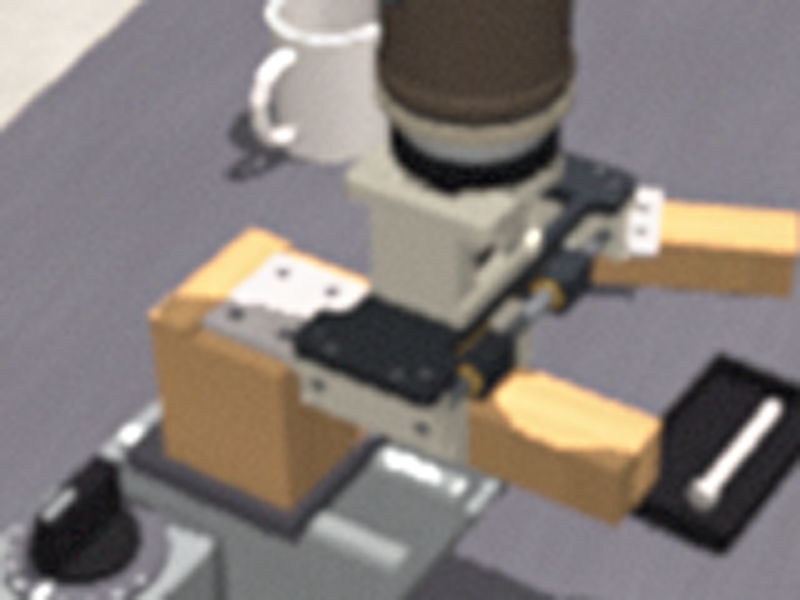

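View pics/c11.png

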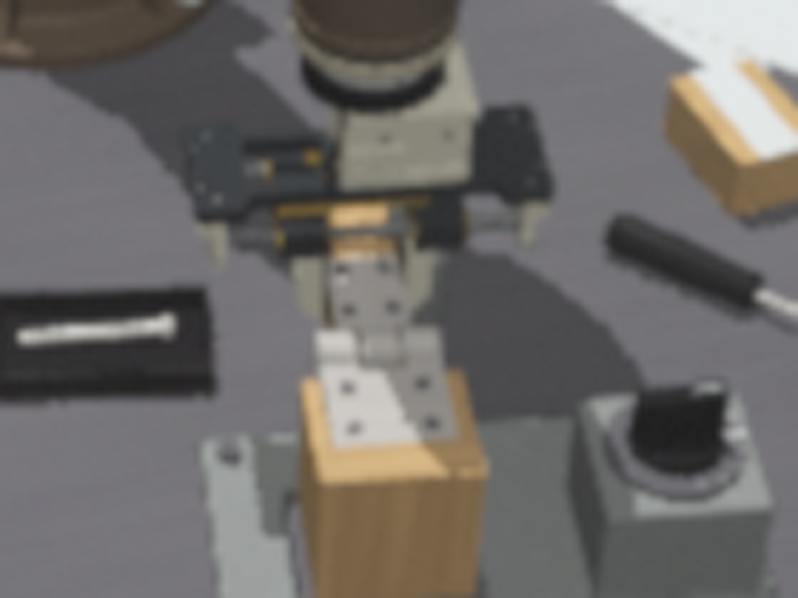

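```bash
python3 - <<'E'
from h import *
im=cv2.cvtColor(np.load('pics/wrist11.npz')['im'],cv2.COLOR_RGB2GRAY).astype(float)
for n,c0,c1 in(('L',205,238),('K',258,303),('R',322,368)):
    p=im[:,c0:c1].mean(1); print(n,'top',p[99:112].round(0).tolist(),'bot',p[160:174].round(0).tolist())
for r in((115,125),(130,140),(150,155)):
    p=im[r[0]:r[1]].mean(0); g=np.gradient(p)
    print(r,'in',[(i,round(p[i])) for i in range(240,262)],[(i,round(p[i])) for i in range(304,324)])
E
```

```text
L top [160.0, 159.0, 159.0, 158.0, 154.0, 144.0, 128.0, 122.0, 125.0, 129.0, 131.0, 133.0, 134.0] bot [123.0, 120.0, 117.0, 114.0, 111.0, 107.0, 104.0, 105.0, 113.0, 121.0, 123.0, 122.0, 121.0, 119.0]
K top [78.0, 79.0, 79.0, 81.0, 89.0, 100.0, 110.0, 118.0, 124.0, 129.0, 131.0, 133.0, 135.0] bot [125.0, 122.0, 119.0, 115.0, 112.0, 109.0, 107.0, 113.0, 130.0, 146.0, 152.0, 153.0, 153.0, 152.0]
R top [226.0, 226.0, 225.0, 225.0, 220.0, 204.0, 171.0, 144.0, 141.0, 147.0, 152.0, 156.0, 160.0] bot [187.0, 183.0, 180.0, 176.0, 172.0, 168.0, 161.0, 150.0, 134.0, 125.0, 122.0, 121.0, 120.0, 118.0]
(115, 125) in [(240, 143), (241, 143), (242, 138), (243, 128), (244, 112), (245, 105), (246, 102), (247, 93), (248, 90), (249, 98), (250, 107), (251, 114), (252, 126), (253, 137), (254, 142), (255, 143), (256, 144), (257, 144), (258, 145), (259, 145), (260, 146), (261, 145)] [(304, 178), (305, 178), (306, 177), (307, 174), (308, 163), (309, 143), (310, 123), (311, 113), (312, 107), (313, 97), (314, 91), (315, 98), (316, 106), (317, 109), (318, 126), (319, 156), (320, 177), (321, 185), (322, 188), 
[... 350 characters left out ...]
, (309, 124), (310, 114), (311, 109), (312, 104), (313, 103), (314, 113), (315, 127), (316, 135), (317, 131), (318, 141), (319, 176), (320, 204), (321, 217), (322, 222), (323, 224)]
(150, 155) in [(240, 147), (241, 147), (242, 145), (243, 138), (244, 122), (245, 106), (246, 106), (247, 111), (248, 107), (249, 101), (250, 103), (251, 108), (252, 114), (253, 125), (254, 130), (255, 133), (256, 134), (257, 135), (258, 135), (259, 136), (260, 136), (261, 136)] [(304, 149), (305, 149), (306, 147), (307, 142), (308, 129), (309, 117), (310, 114), (311, 111), (312, 104), (313, 98), (314, 102), (315, 108), (316, 105), (317, 118), (318, 153), (319, 181), (320, 192), (321, 198), (322, 203), (323, 206)]
```

```bash
python3 - <<'E'
from h import *
o=monitor.get_obs();R=o['ee_rot'];t=o['tool_pos']
def axx(f,row,sgn,z=.1252,r=.012):
    o_,d=ray(f,280,row); a=R.T@(o_-t); d=R.T@d
    # 2D in tool x,z ; world up = -tool z
    ax,az=a[0],-a[2]; dx,dz=d[0],-d[2]; n=np.array([dz,-dx])/np.hypot(dx,dz)
    if n[0]<0:n=-n
    h=z-t[2]; s=(h-(az+sgn*r*n[1]))/dz   # axis = point on ray + sgn*r*n
    return ax+dx*s+sgn*r*n[0]
print('jamb L,R free',axx('wrist11',167.8,1),axx('wrist11',167.5,1))
print('jamb top',axx('wrist11',105,-1),'rail free top',axx('wrist11',103.8,-1),'rail bottom',axx('wrist11',167.8,1))
E
```

```text
jamb L,R free 0.06775218780789054 0.06786618004601008
jamb top 0.06657413921623807 rail free top 0.06699150850663545 rail bottom 0.06775218780789054
```

```bash
python3 - <<'E'
from h import *
crop('scene11',300,190,335,235,'c12',13)
x=np.array([.9863,-.1651,0]);y=np.array([.1651,.9863,0]);o=monitor.get_obs()
k=o['tool_pos']+.0675*x+np.array([0,0,.0183])
for n,d in(('c',0),('+y',.0225),('-y',-.0225)):
    print(n,[np.round(proj('scene11',k+d*y+np.array([0,0,dz])),2).tolist() for dz in(.012,0,-.012)])
print(np.array(proj('scene11',k+.003*x))-proj('scene11',k),np.array(proj('scene11',k+[0,0,.003]))-proj('scene11',k))
E
```

```text
c [[315.99, 208.17], [315.81, 211.03], [315.64, 213.86]]
+y [[323.37, 207.69], [323.15, 210.55], [322.94, 213.38]]
-y [[308.6, 208.64], [308.47, 211.5], [308.34, 214.33]]
[0.13724196 0.6794895 ] [ 0.04308066 -0.71243781]
```

View pics/c12.png

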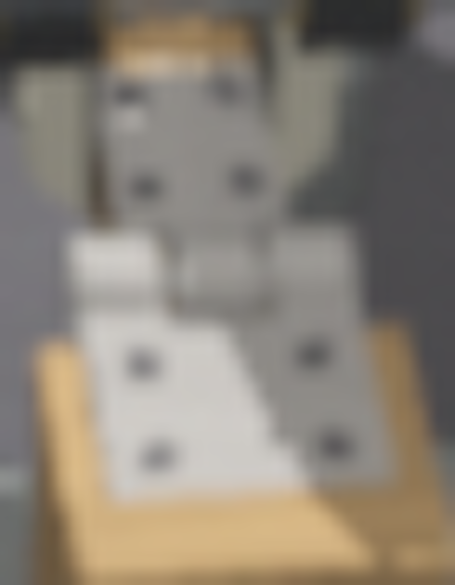

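```bash
python3 - <<'E'
from h import *
o=monitor.get_obs();print(o['time_s'],o['tool_pos'],o['force'],o['gripper_width'])
workorder.close_job()
E
```

```text
16.525 [0.49200731 0.0678898  0.10700043] [-0.21905911 -0.97047415 -2.95839188] 0.039789035502429695
the job is handed in; nothing more can be done
```

I turned the dial about 42° clockwise so its pointer sat on the long mark. I then picked up the single-knuckle timber rail, brought it to the jamb, and handed the job in at 16.5 s while still holding it there. No verdict was reported.

**Last checks:**

| Check | Result |
|---|---|
| Fore-and-aft | Knuckle within about 1 mm of the hinge axis (wrist camera) |
| Sideways | Within about 0.4 mm of the middle of the gap (wrist camera) |
| Height | About 125.3 mm against 125, worked out from the arm's position and assuming no slip in the grip |
| Square | Within about 0.1° of the measured jamb direction |
| Level | Tool vertical |
| Grip | Rail held at 39.8 mm opening, 35 N squeeze |
| Force | About 3 N, matching the rail's weight, so no sign of pressing on the jig |
| Dial | Pointer dead on the mark while gripped; unchanged by eye in the last scene picture, not re-measured after release |
| Bystanders | No contact noticed; checked by eye only in the last views |

**Disagreement:** in the last wrist picture the rail's knuckle looked about 2% taller than the jamb's. I put this down to each leaf hiding one edge of its own knuckle. Its measured length did not point to a height error, but the pictures alone only fix the height to roughly 1–2 mm.

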